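Load a pipe coupling on the sprung nest, latch it and pin the latch

ROBOT

A 6-joint arm with a two-finger parallel gripper is mounted at the origin on a cart in front of the work surface, level with it; the furniture and walls round the work are solid. World frame = base frame: x ahead of the robot, y to its left, z up, the work surface at z = 0. Lengths are in m, angles in rad, forces in N, time in s.
With the tool pointing down it reaches from about 0.375 to 0.9 m from the base axis. Payload 3.1 kg.
Tool frame: the origin (TCP) lies midway between the tips of the shut fingers; the grasp point (between the pads) lies 19 mm behind it (manip.hold_point_z is the distance from the TCP to the grasp point, in m); z points along the fingers, y is the direction in which the jaws open and shut (so a half turn about z gives the same grasp; the last joint's range is limited). The gripper opens to 85 mm and grips with 20 to 120 N. Pads are 22 mm wide; open, the fingers measure 114 mm over their backs; the gripper's body (76 mm by 85 mm) begins 54 mm behind the grasp point. The pads swing forward as they close: fully open they stand 13 mm farther back than shut.
Start: joints at [-1.474, 0.527, 1.433, -0, 1.181, -0.178], TCP at [0.17, -0.602, 0.231] pointing down, gripper open.
Joint ranges: [-3.08, 3.08], [-0.75, 2.2], [0.22, 2.44], [-1.43, 4.57], [0, 2.65], [-2.85, 2.85]. Speed limits (rad/s): [2.79, 2.79, 3.14, 3.14, 3.14, 3.14].

INTERFACE

Orientations are given as a unit quaternion [x, y, z, w].
In Python, from station import manip gives the robot as it stands.
- The arm moves only by the tool drive_tool, never from a script. Its argument "motion" is one flat list of numbers, 7 for each row, row after row: the shift along the tool's x, y, z in mm, then the turn, a rotation vector about the tool's x, y, z in degrees, then the finger opening in mm, from 0 to 85.4. A call has 1 to 8 rows; each row is the pose to reach, as a shift and turn from the pose measured when the call began, along the tool's axes at that moment; what a row does not reach only later rows make up. A row lasts 1/8 s, in which the tool goes at most 62.5 mm and 10.7 degrees, less where a joint would pass 70% of its speed; a pose out of reach is approached as far as the arm can. A call with a gripper value outside its range is refused whole. The fingers move at their own pace and stop on an object; "force" is the grip in N (left out, the last holds). Time passes only in rows, so rows that repeat a pose let the fingers close. It gives the time, the measured TCP pose, the force and the opening at its end, in the units of the state.
- manip.sense(): the state, without advancing time (a new reading comes with each control period).
- manip.snapshot(name): name is "side" or "top"; returns a dict with "color" (384x512x3 uint8, red, green, blue), "fx", "fy", "cx", "cy" (pixels), "k1" (the pictures are not rectified: a ray, as slopes to the right and down, at radius r is drawn at 1 + k1 r^2 times it, then the intrinsics apply), "view" (4x4, takes a point from world to camera coordinates). Camera axes: x right, y up, looking along -z (the intrinsics and any distortion apply to the point x, -y, -z); pixel columns grow to the right and rows downward; lengths in m; the calibration is good to about 2 mm. A picture is of the moment at which its call begins. There is no depth.
- manip.sign_off(): hands the job in, once; it reports no verdict.
The state is a dict: "t": time; "q": joint angles; "qd": joint speeds; "tau": joint torques, N m; "tcp_pos": TCP position; "tool_rot": TCP orientation; "force": force on the tool from outside, world axes, zero at the start; "ft_torque": the same for the moment, N m; "finger_gap": opening from 0.0 (shut) to 1.0 (fully open).
Only numpy, scipy, OpenCV 4.12 (cv2) and the standard library are available. Lean on these libraries where they do the work, as an engineer would, in place of code of your own. Each camera call takes 0.05 s, during which the arm holds its last target.

TASK

Load the dark pipe coupling into the sprung nest: stand it upright in the middle of the nest's round platform (on the dark ring), push it down with the platform against the spring and hold it there until the brass latch has slid over the platform's rim, then let go so that the latch holds it down. Then take the red-headed tapered pin from its wooden stand and push it fully home, down through the hole in the latch and the hole in the block below, so that it pulls the two holes into line; leave everything released.

Things in the scene. Friction and masses are not known exactly. Their poses are not given: they have to be found in the camera images.
- coupling_mid (a point): Centre (half-way up) of the loose dark pipe coupling, an open upright tube 52 mm in diameter and 56 mm tall with a bright rim, about 0.16 kg; stands on the bench at the start. Its z axis is the tube's axis; its underside is 28 mm below this point.
- nest: The sprung nest, fixed to the bench: grey base plate 10 mm thick, 164 x 92 mm, reaching from -52 to +112 mm along the nest's x and +-46 mm along y. Origin on the bench, on the platform's vertical axis. The nest's +x points from the platform towards the latch block (46 x 60 mm, its top 29 mm high, centred 80 mm out along +x; beside the latch two grey guide rails, 38 mm high, 20 to 29 mm either side of its centre line); z is up.
- platform_top (a point): Centre of the top face of the round aluminium platform (disc 80 mm across, 6 mm thick) that moves straight up and down on a spring; a flat dark ring (49 to 57 mm across) marks where the coupling stands. 43 mm above the bench when up.
- platform (a joint): How far the platform is pushed down (m): 0 up, 0.0155 bottom stop (platform top 27.5 mm above the bench). The spring needs about 4.5 N at the start and 11.5 N at the bottom, the latch's bevel some newtons more on the way. The latch can slide over the platform's rim only while it is down 0.013 or more; 0.013 is where the caught platform rests (top 30 mm above the bench). Let go before the latch has caught, it springs up again.
- latch (a joint): Position of the brass latch, a flat bolt sliding along the nest's x (m): 0 when its hole is exactly in line with the hole in the block below, positive away from the platform. Its light spring (500 N/m) keeps it near 0.003; the descending platform pushes it out to 0.007 by its bevelled nose and it then creeps back over the rim (damped: hold the platform down for about 1 s). Its nose then covers about the outer 4 mm of the rim. The pin pulls it to 0 within about 0.001.
- pin_hole (a point): Centre of the hole in the fixed block, at the height of the latch's top face (36 mm above the bench), 80 mm from the platform's axis along the nest's x. The latch's hole (13 mm, through 6 mm, latch 36 mm wide here) lies over it, about 3 mm off line (further out) until pinned; the block's hole below it is 13 mm wide and reaches down to 5 mm above the bench, beginning 7 mm below this point.
- pin_grip (a point): Grip point on the loose tapered pin (60 g), on its axis, inside the round red grip (16 mm in diameter, reaching from 19 mm below to 14 mm above this point). 26 mm below this point is the underside of its collar (22 mm in diameter, 5 mm high), and below that the steel shank: 12 mm in diameter for 10 mm, then tapering over 16 mm to a 5 mm tip, 52 mm below this point. z is the pin's axis, up. Fully home the collar rests on the latch, this point 26 mm above point pin_hole.
- pin_stand: Light wooden block 56 x 56 x 34 mm, fixed to the bench, with a 14 mm square hole in its top in which the pin stands upright at the start, its collar resting on the top. Origin at the centre of its underside.

How it is judged:
On the way, in this order (a step that is already met when the one before it is completed fails the run):
1. the coupling stands upright on the middle of the platform (within 6 mm) (horizontal distance between coupling_mid and platform_top below 0.006 m and z of coupling_mid in the frame of platform_top below 0.031 m and angle between coupling_mid's own z axis and vertical below 0.1 rad), for 0.1 s.
2. the latch holds the platform down with the coupling on it, fingers off the coupling, pin not yet used (value of joint platform above 0.0115 m and value of joint latch below 0.0062 m and horizontal distance between coupling_mid and platform_top below 0.006 m and contact force between the fingers and coupling below 0.3 N and distance between pin_grip and pin_hole above 0.06 m), for 0.2 s.
At the end, for the whole second after the job is handed in: The latch holds the platform down (over 0.0115), the coupling upright on it within 6 mm of its middle; the pin is home (collar within 3 mm of the latch, within 4 mm of the hole's axis) and has pulled the latch into line (joint under 0.0018); coupling and pin at rest (all of step 1 and value of joint platform above 0.0115 m and value of joint latch below 0.0018 m and horizontal distance between pin_grip and pin_hole below 0.004 m and z of pin_grip in the frame of pin_hole below 0.029 m and linear speed of each of coupling, pin below 0.02 m/s); the robot touches nothing.
It also fails if it takes over 64 s, if anything falls off the work surface, if the arm or the gripper's body presses on something with over 40 N, if the wrist force passes 120 N, or if a joint passes its speed limit or range.

## Working session

There is one attempt and no reset: what is moved stays moved. The work goes in short steps, Python scripts to look and compute and a tool call to move; the robot and the scene stay as the last step left them, time stands still between calls to the robot, and variables do not carry over. Pictures are saved under pics/ and viewed, and the job is handed in when it is done.

Besides the shell and the picture viewer there is one more tool, called after ">>>" as name(argument=value, ...) on one line, values as JSON. drive_tool: Moves the arm, as the interface text tells. Its arguments: {"type":"object","properties":{"motion":{"type":"array","items":{"type":"number"}},"force":{"type":"number"}},"required":["motion"]}

```bash
mkdir -p pics; ls
python3 - <<'E'
from station import manip
import cv2,numpy as np
s=manip.sense();print(s)
for n in("side","top"):
    d=manip.snapshot(n);cv2.imwrite(f"pics/{n}0.png",cv2.cvtColor(d["color"],cv2.COLOR_RGB2BGR))
    print(n,{k:v for k,v in d.items() if k!="color"})
E
```

```text
pics
{'t': 0.0, 'q': array([-1.47447883e+00,  5.28478173e-01,  1.43390169e+00,  7.70717789e-06,
        1.18136769e+00, -1.78537763e-01]), 'qd': array([ 7.11875568e-04,  9.10598437e-05,  3.87293035e-04, -1.17197656e-04,
        3.73091129e-04, -8.15295748e-04]), 'tau': array([ 2.60504257e-04, -4.42353702e+01, -1.78023756e+01, -3.21601046e-04,
        8.39369459e-03,  9.74442031e-06]), 'tcp_pos': array([ 0.16956844, -0.6008235 ,  0.23032642]), 'tool_rot': array([ 9.90571302e-01,  1.36993921e-01,  4.78420610e-05, -1.07639216e-03]), 'force': array([ 0.14935379, -0.40971996,  0.25778231]), 'ft_torque': array([-0.1048751 ,  0.01252407, -0.03235029]), 'finger_gap': 0.998152644578205}
side {'fx': 357.121800576622, 'fy': 357.121800576622, 'cx': 249.58112360601064, 'cy': 192.9994426130852, 'k1': -0.05265617120711269, 'view': array([[ 0.96953251, -0.2449205 , -0.00454437, -0.5042516 ],
       [ 0.11559116,  0.44106103,  0.89000216, -0.10505645],
       [-0.21597543, -0.86341132,  0.45593366, -0.76586605],
       [ 0.        ,  0.        ,  0.        ,  1.        ]])}
top {'fx': 372.86568467067167, 'fy': 372.86568467067167, 'cx': 257.8214458272841, 'cy': 188.19668463929492, 'k1': -0.10339128920267125, 'view': array([[ 0.01046784, -0.99942899, -0.03212674,  0.01485911],
       [ 0.9972904 ,  0.00809503,  0.07311858, -0.52461771],
       [-0.07281676, -0.03280508,  0.99680567, -1.06689263],
       [ 0.        ,  0.        ,  0.        ,  1.        ]])}
```

View pics/side0.png

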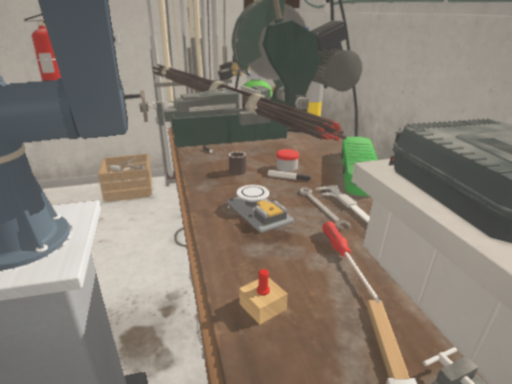

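View pics/top0.png

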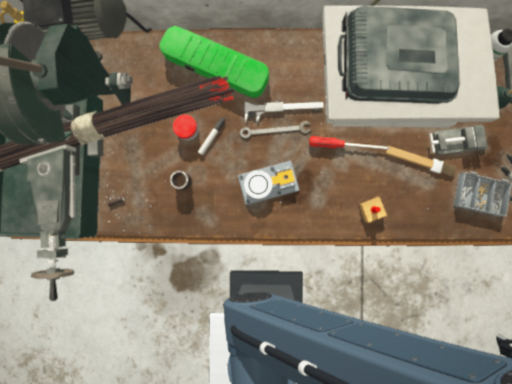

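The top view has the coupling at about (180,180), the platform (259,184), the latch (285,177) and the pin (375,210). The side view has the coupling at (237,163), the platform (253,192) and the pin (264,280). I'll enlarge these.

```bash
cat > h.py <<'E'
import cv2,numpy as np
from scipy.optimize import least_squares
def ray(d,u,v):
    K=np.array([[d["fx"],0,d["cx"]],[0,d["fy"],d["cy"]],[0,0,1]])
    p=cv2.undistortPoints(np.array([[[u,v]]],float),K,np.array([d["k1"],0,0,0.]))[0,0]
    # note model: r is undistorted radius -> same as OpenCV
    V=d["view"];R=V[:3,:3];t=V[:3,3]
    return -R.T@t, R.T@np.array([p[0],-p[1],-1.])
def onplane(d,u,v,z):
    o,r=ray(d,u,v);return o+r*(z-o[2])/r[2]
def proj(d,P):
    c=d["view"][:3,:3]@np.asarray(P)+d["view"][:3,3]
    x,y=c[0]/-c[2],-c[1]/-c[2];f=1+d["k1"]*(x*x+y*y)
    return d["fx"]*x*f+d["cx"],d["fy"]*y*f+d["cy"]
def crop(d,u,v,w,h,s,fn):
    im=d["color"][v:v+h,u:u+w];im=cv2.resize(im,None,fx=s,fy=s,interpolation=cv2.INTER_CUBIC)
    im=cv2.cvtColor(im,cv2.COLOR_RGB2BGR)
    for i in range(0,w,10):
        cv2.putText(im,str(u+i),(i*s,8),0,.3,(0,255,255),1);cv2.line(im,(i*s,10),(i*s,14),(0,255,255),1)
    for i in range(0,h,10):
        cv2.putText(im,str(v+i),(0,i*s+4),0,.3,(0,255,255),1)
    cv2.imwrite(fn,im)
E
python3 - <<'E'
from station import manip
from h import *
import pickle
T=manip.snapshot("top");S=manip.snapshot("side");pickle.dump((T,S),open("s0.pkl","wb"))
crop(T,165,155,140,60,5,"pics/t1.png");crop(T,350,185,50,50,10,"pics/t2.png")
crop(S,215,140,90,100,6,"pics/s1.png");crop(S,230,260,70,70,8,"pics/s2.png")
E
```

```text
(no output)
```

View pics/t1.png

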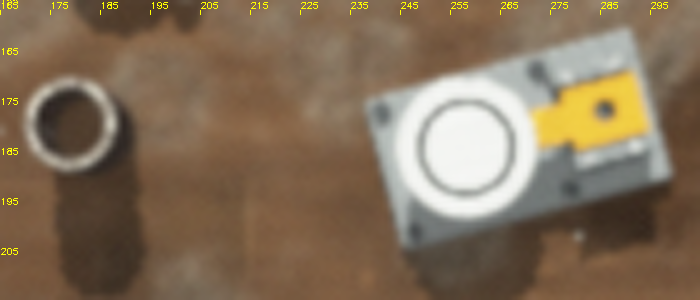

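View pics/t2.png

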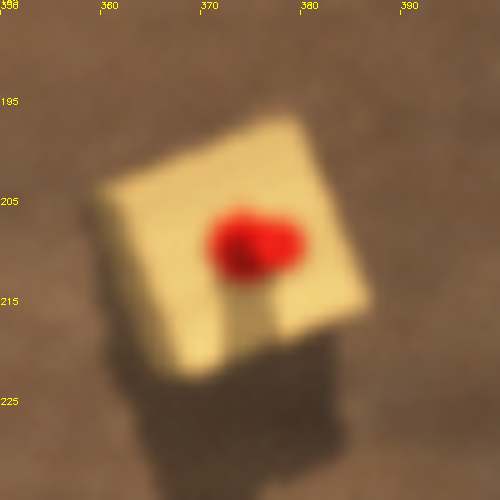

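View pics/s1.png

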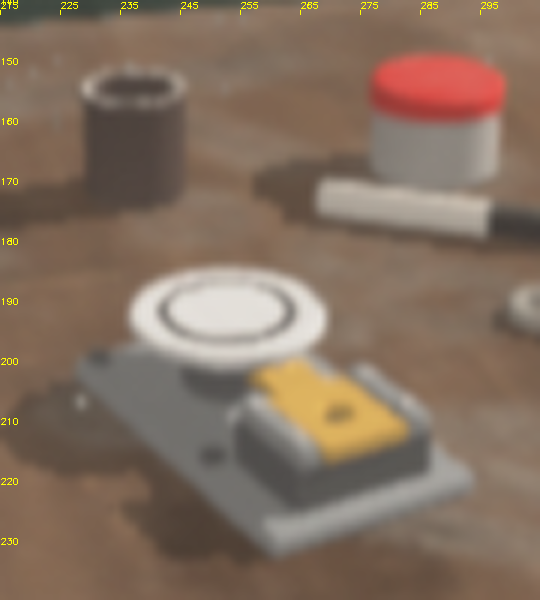

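View pics/s2.png

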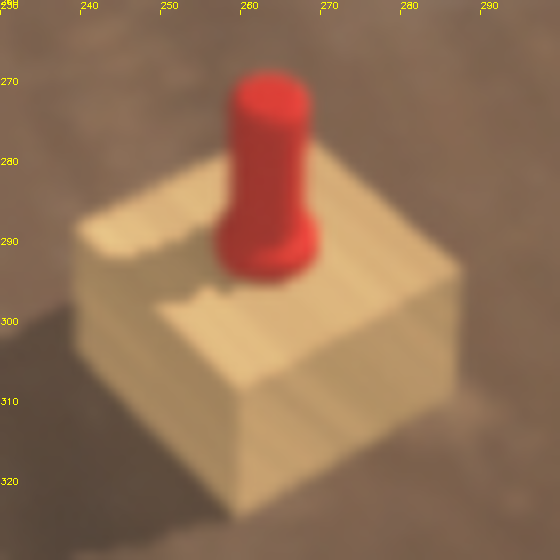

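Run:
```python
from h import *
import pickle
T,S=pickle.load(open("s0.pkl","rb"))
def both(n,t,s,z):
    print(n,'top',onplane(T,*t,z).round(4),'side',onplane(S,*s,z).round(4))
    a=[ray(T,*t),ray(S,*s)]
    A=np.vstack([np.c_[np.eye(3),-(r/np.linalg.norm(r))[:,None]*(i==0),-(r/np.linalg.norm(r))[:,None]*(i==1)] for i,(o,r) in enumerate(a)])
    x=np.linalg.lstsq(A,np.r_[a[0][0],a[1][0]],rcond=None)[0];print('   tri',x[:3].round(4))
def ell(d,u,v,w,h,f):
    m=f(d["color"][v:v+h,u:u+w].astype(int)).astype(np.uint8)
    n,l,st,c=cv2.connectedComponentsWithStats(m);k=1+np.argmax(st[1:,4])
    cs,_=cv2.findContours((l==k).astype(np.uint8),0,1);e=cv2.fitEllipse(max(cs,key=len));print('  ell',st[k],e[0][0]+u,e[0][1]+v,e[1]);return e[0][0]+u,e[0][1]+v
wt=lambda c:c.min(2)>185
tp=ell(T,238,160,38,45,wt);sp=ell(S,230,180,45,25,wt)
rm=lambda c:c.min(2)>125
both('plat',tp,sp,.043)
tc=ell(T,165,165,28,28,rm)
both('coup',(178.8,179.4),(236.9,154.4),.056)
both('hole',(285.4,176.6),(271.2,208.3),.036)
red=lambda c:(c[...,0]>120)&(c[...,1]<80)&(c[...,2]<80)
tr=ell(T,350,185,50,50,red)
both('head',(376.6,209.0),(263.6,271.6),.074)
both('collar',(373.9,209.1),(263.0,290.3),.0365)
print('head-top left/right',[onplane(T,u,209,z).round(4) for u,z in((379.9,.074),(370.2,.037))])
# stand top corners
for n,(u,v) in dict(a=(360-.5,203.7-.5),b=(379.4-.5,196.7-.5),c=(387-.5,214.8-.5),d=(369-.5,222.3-.5)).items(): print(n,onplane(T,u,v,.034).round(4))
for n,(u,v) in dict(a=(239.3,287.8),c=(287,293),d=(259.5,308)).items(): print(n,onplane(S,u,v,.034).round(4))
# base plate corners
for n,(u,v) in dict(a=(238.2,175.3),b=(290.7,160.3),c=(299,190),d=(246,204.2)).items(): print(n,onplane(T,u-.4,v-.4,.01).round(4))
```

```text
ell [  5  10  30  28 600] 257.4386978149414 183.5733985900879 (27.41193389892578, 28.968778610229492)
  ell [  7   6  32  14 259] 252.81344032287598 192.27794742584229 (12.185047149658203, 28.35745620727539)
plat top [0.536  0.0202 0.043 ] side [0.5325 0.0159 0.043 ]
   tri [0.535  0.0205 0.0405]
  ell [ 5  6 18 18 78] 178.46106815338135 179.15785312652588 (16.302831649780273, 16.7067928314209)
coup top [0.5451 0.2444 0.056 ] side [0.5431 0.2451 0.056 ]
   tri [0.5441 0.2445 0.0562]
hole top [ 0.5573 -0.0597  0.036 ] side [ 0.5563 -0.0597  0.036 ]
   tri [ 0.5568 -0.0596  0.0359]
  ell [21 22  9  6 42] 374.8493709564209 209.51128959655762 (5.170637607574463, 8.228554725646973)
head top [ 0.4656 -0.3104  0.074 ] side [ 0.464  -0.3137  0.074 ]
   tri [ 0.4653 -0.311   0.0716]
collar top [ 0.466  -0.3133  0.0365] side [ 0.4632 -0.3149  0.0365]
   tri [ 0.4649 -0.3134  0.0349]
head-top left/right [array([ 0.4657, -0.3196,  0.074 ]), array([ 0.4662, -0.3025,  0.037 ])]
a [ 0.4827 -0.2725  0.034 ]
b [ 0.5032 -0.3289  0.034 ]
c [ 0.4514 -0.3504  0.034 ]
d [ 0.4297 -0.2981  0.034 ]
a [ 0.4278 -0.2968  0.034 ]
c [ 0.4998 -0.3282  0.034 ]
d [ 0.4479 -0.3487  0.034 ]
a [0.564  0.0796 0.01  ]
b [ 0.6097 -0.075   0.01  ]
c [ 0.522  -0.0996  0.01  ]
d [0.479  0.0554 0.01  ]
```

```bash
cat > g.py <<'E'
import sys,numpy as np
from station import manip
from scipy.spatial.transform import Rotation as R
# go x y z [yaw of tool y, deg] -> tool shift mm & rotvec deg
def go(p,jaw=-74.2):
    s=manip.sense();r=R.from_quat(s["tool_rot"])
    a=np.radians(jaw);y=np.array([np.cos(a),np.sin(a),0]);z=np.array([0,0,-1.]);x=np.cross(y,z)
    t=R.from_matrix(np.c_[x,y,z])
    print("t",s["t"].round(2),"tcp",s["tcp_pos"].round(4),"F",s["force"].round(1),"gap",round(s["finger_gap"]*85.4,1))
    print("shift",(r.inv().apply(np.array(p)-s["tcp_pos"])*1000).round(1),"rot",np.degrees((r.inv()*t).as_rotvec()).round(2))
if __name__=="__main__":
    for a in sys.argv[1:]: go([float(v) for v in a.split(",")])
E
python3 g.py .45,-.25,.2 .5443,.2446,.15 .5443,.2446,.1
```

```text
Traceback (most recent call last):
  File "g.py", line 12, in <module>
    for a in sys.argv[1:]: go([float(v) for v in a.split(",")])
                           ~~^^^^^^^^^^^^^^^^^^^^^^^^^^^^^^^^^^
  File "g.py", line 9, in go
    print("t",s["t"].round(2),"tcp",s["tcp_pos"].round(4),"F",s["force"].round(1),"gap",round(s["finger_gap"]*85.4,1))
              ^^^^^^^^^^^^
AttributeError: 'float' object has no attribute 'round'
```

```bash
sed -i 's/s\["t"\].round(2)/round(s["t"],2)/' g.py; python3 g.py .45,-.25,.2 .5443,.2446,.15
```

```text
t 0.2 tcp [ 0.1696 -0.6011  0.2307] F [ 0.1 -1.1 -0.4] gap 85.5
shift [ 365.2 -261.8   31.1] rot [-0.08 -0.01 -0.06]
t 0.2 tcp [ 0.1696 -0.6011  0.2307] F [ 0.1 -1.1 -0.4] gap 85.5
shift [ 590.1 -712.2   81.8] rot [-0.08 -0.01 -0.06]
```

>>> drive_tool(motion=[365,-262,31,0,0,0,85,365,-262,31,0,0,0,85,365,-262,31,0,0,0,85,365,-262,31,0,0,0,85,365,-262,31,0,0,0,85,365,-262,31,0,0,0,85,365,-262,31,0,0,0,85,590,-712,80,0,0,0,85])

```text
t: 1.2
tcp_pos: [0.4568, -0.1986, 0.1953]
tool_rot: [0.991, 0.137, 0.002, 0.001]
force: [1.0, 0.5, -0.3]
finger_gap: 0.995
```

```bash
python3 g.py .5443,.2446,.12
```

```text
t 1.2 tcp [ 0.4568 -0.1986  0.1953] F [ 1.   0.5 -0.3] gap 85.0
shift [ 204.4 -402.9   75.3] rot [ 0.09 -0.16 -0.04]
```

>>> drive_tool(motion=[204,-403,75,0,0,0,85,204,-403,75,0,0,0,85,204,-403,75,0,0,0,85,204,-403,75,0,0,0,85,204,-403,75,0,0,0,85,204,-403,75,0,0,0,85,204,-403,75,0,0,0,85,204,-403,75,0,0,0,85])

```text
t: 2.2
tcp_pos: [0.5438, 0.248, 0.1195]
tool_rot: [0.99, 0.139, 0.002, 0.0]
force: [0.8, -0.5, 0.3]
finger_gap: 0.997
```

```bash
python3 - <<'E'
from station import manip
from h import *
S=manip.snapshot("side");T=manip.snapshot("top")
cv2.imwrite("pics/a0.png",S["color"][...,::-1]);crop(S,190,90,110,100,6,"pics/a1.png");crop(T,130,130,120,110,6,"pics/a2.png")
E
python3 g.py .5443,.2446,.019
```

```text
t 2.3 tcp [0.5437 0.2464 0.1196] F [-0.1 -0.9 -0.3] gap 85.0
shift [ -0.2   1.8 100.6] rot [ 0.09 -0.14  0.15]
```

View pics/a0.png

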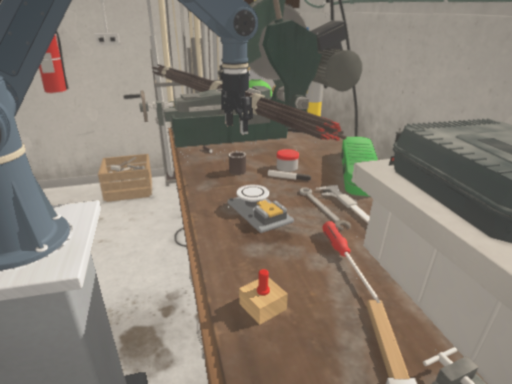

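View pics/a1.png

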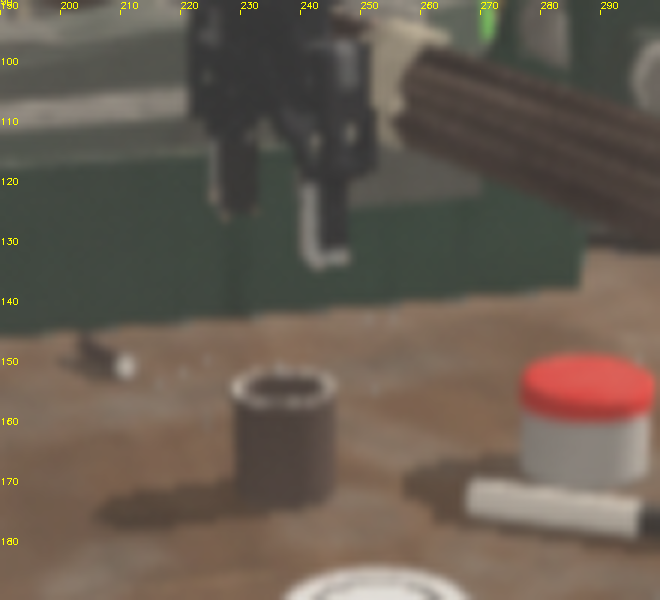

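View pics/a2.png

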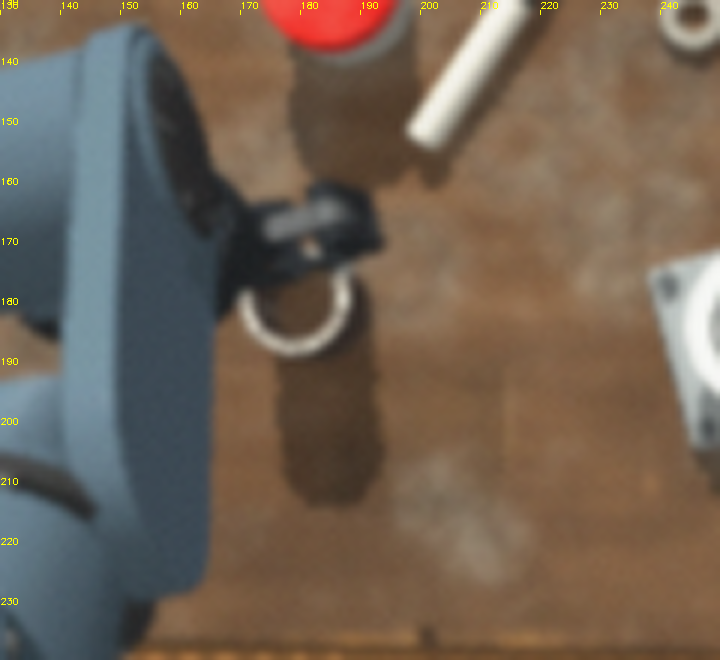

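>>> drive_tool(motion=[0,2,60,0,0,0,85,0,2,102,0,0,0,85,0,2,102,0,0,0,85,0,2,102,0,0,0,85,0,2,102,0,0,0,40,0,2,102,0,0,0,40,0,2,102,0,0,0,40,0,2,102,0,0,0,40], force=50)

```text
t: 3.3
tcp_pos: [0.5457, 0.2446, 0.0198]
tool_rot: [0.99, 0.139, 0.003, 0.001]
force: [-0.4, -1.1, 5.7]
finger_gap: 0.597
```

```bash
python3 g.py .5443,.2446,.1
```

```text
t 3.3 tcp [0.5457 0.2446 0.0198] F [-0.4 -1.1  5.7] gap 51.0
shift [ -0.9  -0.3 -80.2] rot [ 0.12 -0.33  0.17]
```

>>> drive_tool(motion=[0,0,-50,0,0,0,40,0,0,-90,0,0,0,40,0,0,-90,0,0,0,40], force=60)

```text
t: 3.68
tcp_pos: [0.5477, 0.2454, 0.1138]
tool_rot: [0.99, 0.139, 0.007, 0.0]
force: [0.5, 0.2, -2.7]
finger_gap: 0.59
```

```bash
python3 g.py .536,.019,.1
```

```text
t 3.67 tcp [0.5477 0.2454 0.1138] F [ 0.5  0.2 -2.7] gap 50.4
shift [-73.8 214.4  13.3] rot [ 0.14 -0.83  0.2 ]
```

>>> drive_tool(motion=[-74,214,13,0,-0.5,0,40,-74,214,13,0,-0.5,0,40,-74,214,13,0,-0.5,0,40,-74,214,13,0,-0.5,0,40,-74,214,13,0,-0.5,0,40,-74,214,13,0,-0.5,0,40,-74,214,13,0,-0.5,0,40])

```text
t: 4.55
tcp_pos: [0.5353, 0.0207, 0.1]
tool_rot: [0.99, 0.14, 0.003, 0.001]
force: [0.1, 0.7, -2.4]
finger_gap: 0.592
```

```bash
python3 - <<'E'
from station import manip
from h import *
import pickle
S=manip.snapshot("side");T=manip.snapshot("top");pickle.dump((T,S),open("s1.pkl","wb"))
crop(S,210,120,90,100,6,"pics/b1.png");crop(T,215,140,90,80,8,"pics/b2.png")
E
python3 g.py .536,.019,.07
```

```text
t 4.65 tcp [0.5355 0.0207 0.1002] F [-1. -0. -1.] gap 50.6
shift [-0.2  1.7 30.2] rot [ 0.13 -0.31  0.32]
```

View pics/b1.png

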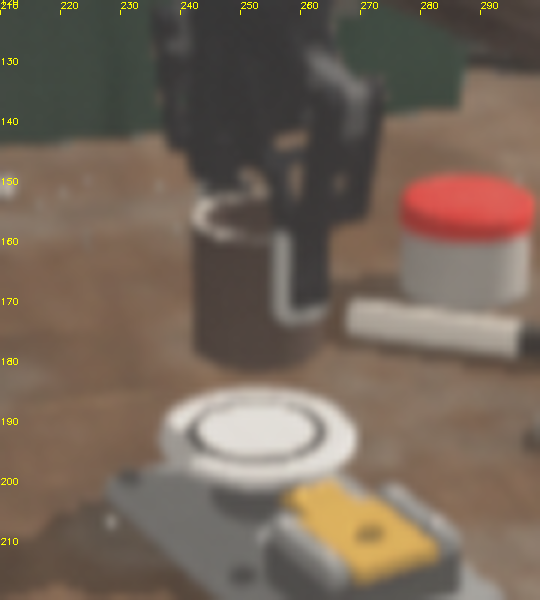

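View pics/b2.png

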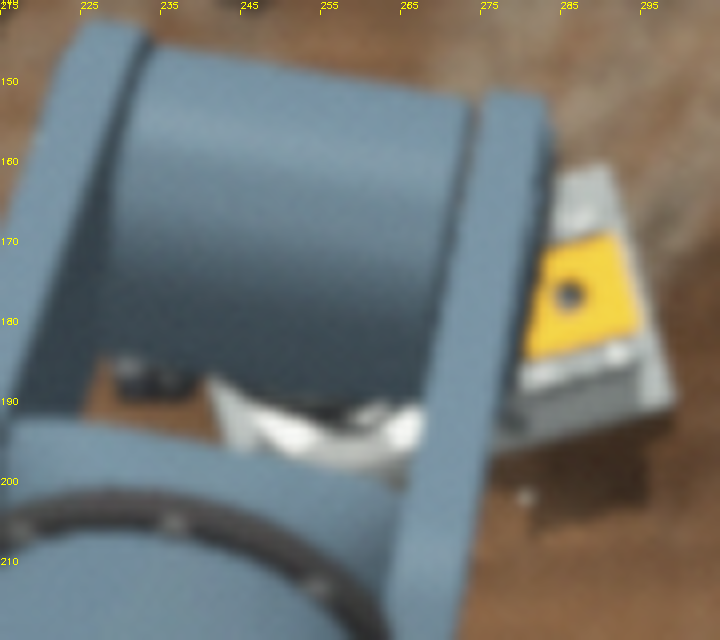

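Run:
```python
from h import *
import pickle
T,S=pickle.load(open("s1.pkl","rb"))
def rng(c,z,r):
    p=np.array([proj(S,[c[0]+r*np.cos(a),c[1]+r*np.sin(a),z]) for a in np.linspace(0,6.28,100)])
    return p.min(0).round(2),p.max(0).round(2)
c=np.array([.5355,.0207])+np.array([-.0013*.96,-.0013*.27])
print('pred coupling bottom',rng(c,.080,.026),'top',rng(c,.136,.026))
print('plat',rng((.535,.019),.043,.04), rng((.533,.017),.043,.04))
print('initial coup',rng((.5443,.2446),.056,.026))
```

```text
pred coupling bottom (array([242.28, 173.35]), array([263.82, 182.35])) top (array([241.95, 152.1 ]), array([264.14, 160.16]))
plat (array([237.21, 184.53]), array([269.77, 199.27])) (array([236.59, 184.95]), array([269.22, 199.76]))
initial coup (array([228.65, 151.36]), array([246.01, 157.6 ]))
```

>>> drive_tool(motion=[0,1,20,0,-0.3,0,40,0,1,32,0,-0.3,0,40,0,1,36,0,-0.3,0,40,0,1,38,0,-0.3,0,40,0,1,38,0,-0.3,0,40], force=80)

```text
t: 5.28
tcp_pos: [0.5356, 0.0198, 0.0622]
tool_rot: [0.99, 0.14, -0.0, 0.001]
force: [-2.5, 0.5, 0.4]
finger_gap: 0.592
```

```bash
python3 - <<'E'
from station import manip
from h import *
S=manip.snapshot("side")
crop(S,210,130,90,100,6,"pics/c1.png")
E
python3 g.py .535,.0195,.0465
```

```text
t 5.33 tcp [0.5359 0.0197 0.0624] F [-1.5  0.1  1. ] gap 50.3
shift [-0.9 -0.1 15.9] rot [ 0.13 -0.    0.32]
```

View pics/c1.png

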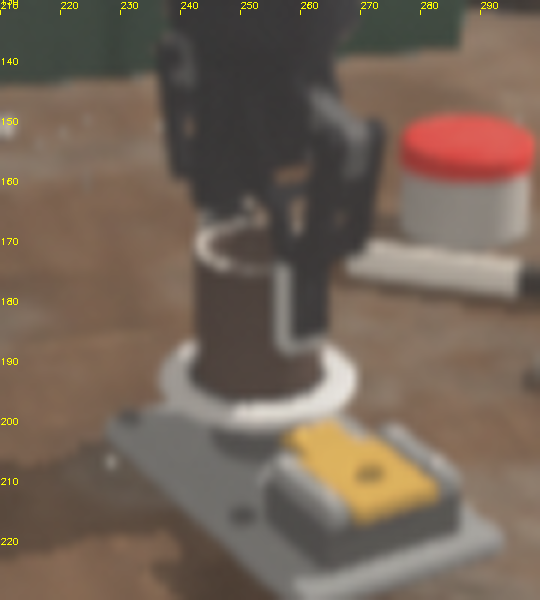

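Run:
```python
from station import manip
from h import *
import pickle
T,S0=pickle.load(open("s0.pkl","rb"));S=manip.snapshot("side")
for u in (248,251,253,255): 
  print(u);print(' before',list(zip(range(183,202),S0["color"][183:202,u].mean(1).astype(int))));print(' now',list(zip(range(190,202),S["color"][190:202,u].mean(1).astype(int))))
for v in (190,192,194): print(v,'before',S0["color"][v,234:274].mean(1).astype(int),'now',S["color"][v,234:274].mean(1).astype(int))
```

```text
248
 before [(183, np.int64(112)), (184, np.int64(138)), (185, np.int64(180)), (186, np.int64(190)), (187, np.int64(186)), (188, np.int64(206)), (189, np.int64(219)), (190, np.int64(222)), (191, np.int64(222)), (192, np.int64(222)), (193, np.int64(222)), (194, np.int64(217)), (195, np.int64(189)), (196, np.int64(171)), (197, np.int64(197)), (198, np.int64(208)), (199, np.int64(187)), (200, np.int64(152)), (201, np.int64(113))]
 now [(190, np.int64(70)), (191, np.int64(69)), (192, np.int64(69)), (193, np.int64(70)), (194, np.int64(72)), (195, np.int64(75)), (196, np.int64(93)), (197, np.int64(128)), (198, np.int64(157)), (199, np.int64(164)), (200, np.int64(149)), (201, np.int64(118))]
251
 before [(183, np.int64(115)), (184, np.int64(150)), (185, np.int64(187)), (186, np.int64(191)), (187, np.int64(199)), (188, np.int64(218)), (189, np.int64(222)), (190, np.int64(222)), (191, np.int64(222)), (192, np.int64(221)), (193, np.int64(221)), (194, np.int64(218)), (195, np.int64(201)), (196, np.int64(172)), (197, np.int64(186)), (198, np.int64(209)), (199, np.int64(196)), (200, np.int64(169)
[... 2006 characters left out ...]
8 114 113 113]
192 before [101 108 147 205 221 223 214 165 135 182 214 221 223 223 222 221 221 221
 222 222 222 222 222 221 221 221 220 210 162 132 180 214 221 223 216 160
 119 113 114 116] now [100 106 123 145 151 152 143 109  72  66  68  69  69  69  69  70  70  70
  71  71  71  71  71  72  75  77  80  83  86 113 173 211 220 222 215 159
 117 111 112 114]
194 before [ 99 103 127 172 204 218 220 213 182 149 157 179 199 213 217 218 219 218
 218 218 218 217 217 216 211 194 175 154 151 185 214 221 224 225 209 152
 118 114 117 119] now [ 97 102 120 142 151 152 148 134 109  89  85  83  77  71  72  72  72  71
  72  72  71  71  71  72  75  79  90 110 138 178 211 220 223 224 210 152
 117 113 116 118]
```

>>> drive_tool(motion=[0,0,1,0,0,0,40,0,-0.5,5,0,0,0,40,0,-0.5,10,0,0,0,40,0,-0.5,14,0,0,0,40,0,-0.5,16,0,0,0,40,0,-0.5,16,0,0,0,40], force=100)

```text
t: 6.12
tcp_pos: [0.5367, 0.0197, 0.0476]
tool_rot: [0.99, 0.14, 0.001, 0.002]
force: [-2.5, -0.8, 8.1]
finger_gap: 0.584
```

```bash
python3 - <<'E'
from station import manip
from h import *
S=manip.snapshot("side")
crop(S,210,130,90,100,6,"pics/d1.png")
E
python3 g.py .535,.0195,.0465
```

```text
t 6.17 tcp [0.5367 0.0197 0.0476] F [-2.8 -1.5  7.5] gap 50.0
shift [-1.7 -0.3  1.1] rot [ 0.21 -0.13  0.33]
```

View pics/d1.png

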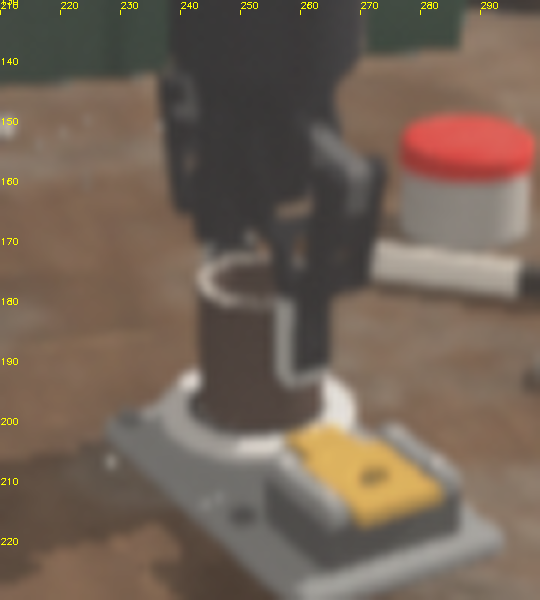

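>>> drive_tool(motion=[-0.5,0,2,0,0,0,40,-1,0,3,0,0,0,40,-1,0,3,0,0,0,40,-1,0,3,0,0,0,40,-1,0,3,0,0,0,40,-1,0,3,0,0,0,40,-1,0,3,0,0,0,40,-1,0,3,0,0,0,40])

```text
t: 7.18
tcp_pos: [0.5367, 0.0196, 0.0474]
tool_rot: [0.99, 0.14, 0.003, 0.002]
force: [-3.7, 2.4, 21.3]
finger_gap: 0.588
```

>>> drive_tool(motion=[0,0,1,0,0,0,40,0,0,1,0,0,0,40,0,0,1,0,0,0,40,0,0,1,0,0,0,40,0,0,1,0,0,0,40,0,0,1,0,0,0,40,0,0,1,0,0,0,40,0,0,1,0,0,0,40])

```text
t: 8.18
tcp_pos: [0.5367, 0.0196, 0.0475]
tool_rot: [0.99, 0.14, 0.003, 0.002]
force: [-3.6, 0.1, 9.6]
finger_gap: 0.583
```

```bash
python3 - <<'E'
from station import manip
from h import *
S=manip.snapshot("side")
crop(S,210,130,90,100,6,"pics/e1.png")
E
python3 g.py .535,.0195,.0465
```

```text
t 8.22 tcp [0.5367 0.0196 0.0475] F [-3.6  0.1 10.1] gap 49.9
shift [-1.7 -0.4  1. ] rot [ 0.27 -0.32  0.32]
```

View pics/e1.png

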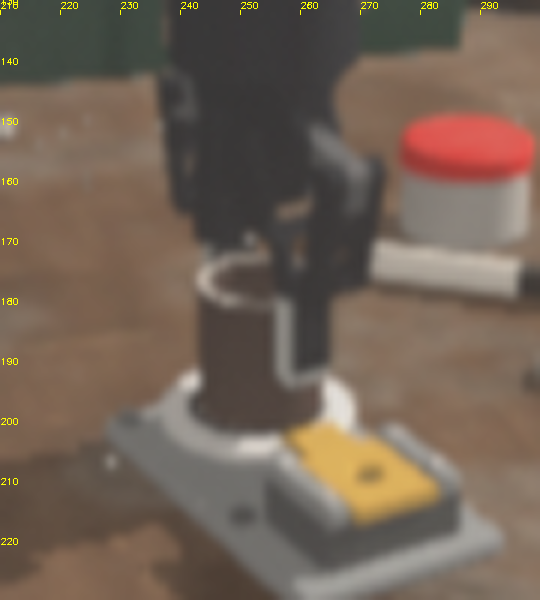

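>>> drive_tool(motion=[0,0,0,0,0,0,70,0,0,0,0,0,0,80,0,0,0,0,0,0,80,0,0,0,0,0,0,80])

```text
t: 8.72
tcp_pos: [0.5368, 0.0196, 0.0473]
tool_rot: [0.99, 0.14, 0.003, 0.002]
force: [0.3, -0.1, -0.4]
finger_gap: 0.939
```

```bash
python3 - <<'E'
from station import manip
from h import *
S=manip.snapshot("side")
crop(S,210,130,90,100,6,"pics/f1.png")
E
python3 g.py .535,.0195,.15
```

```text
t 8.78 tcp [0.5368 0.0196 0.0473] F [-0.1  1.  -0.1] gap 79.4
shift [-1.100e+00  1.000e-01 -1.027e+02] rot [ 0.27 -0.32  0.32]
```

View pics/f1.png

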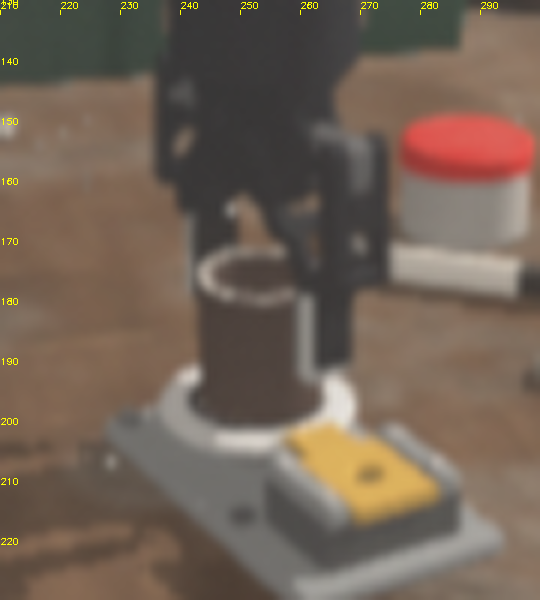

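The latch holds and the fingers are off the coupling. I'll retreat upward, then go to the pin.

>>> drive_tool(motion=[0,0,-40,0,0,0,80,0,0,-100,0,0,0,80,0,0,-120,0,0,0,80,0,0,-120,0,0,0,80])

```text
t: 9.28
tcp_pos: [0.5371, 0.0198, 0.169]
tool_rot: [0.99, 0.14, 0.005, 0.003]
force: [0.2, 0.2, -0.2]
finger_gap: 0.935
```

```bash
python3 g.py .465,-.3125,.13
```

```text
t 9.28 tcp [0.5371 0.0198 0.169 ] F [ 0.2  0.2 -0.2] gap 79.9
shift [-161.9  298.9   39.4] rot [ 0.39 -0.55  0.32]
```

>>> drive_tool(motion=[-162,299,39,0.4,-0.5,0.3,60,-162,299,39,0.4,-0.5,0.3,60,-162,299,39,0.4,-0.5,0.3,60,-162,299,39,0.4,-0.5,0.3,60,-162,299,39,0.4,-0.5,0.3,60,-162,299,39,0.4,-0.5,0.3,60,-162,299,39,0.4,-0.5,0.3,60,-162,299,39,0.4,-0.5,0.3,60])

```text
t: 10.28
tcp_pos: [0.4641, -0.311, 0.1291]
tool_rot: [0.99, 0.138, -0.001, -0.002]
force: [0.2, -0.1, -0.5]
finger_gap: 0.705
```

```bash
python3 - <<'E'
from station import manip
from h import *
import pickle
S=manip.snapshot("side");T=manip.snapshot("top");pickle.dump((T,S),open("s2.pkl","wb"))
crop(T,230,150,80,70,8,"pics/g1.png");crop(S,220,220,80,80,7,"pics/g2.png")
E
python3 g.py .465,-.3125,.044
```

```text
t 10.38 tcp [ 0.4648 -0.3107  0.1298] F [1.1 0.2 0.4] gap 59.8
shift [-0.3  2.  85.8] rot [-0.13 -0.01  0.11]
```

View pics/g1.png

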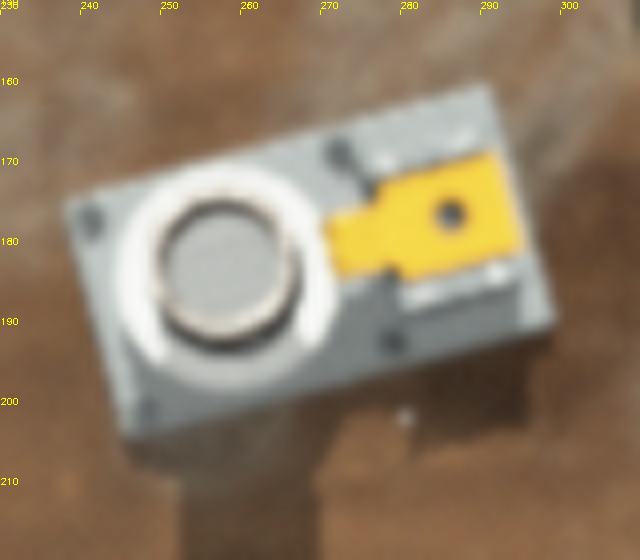

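View pics/g2.png

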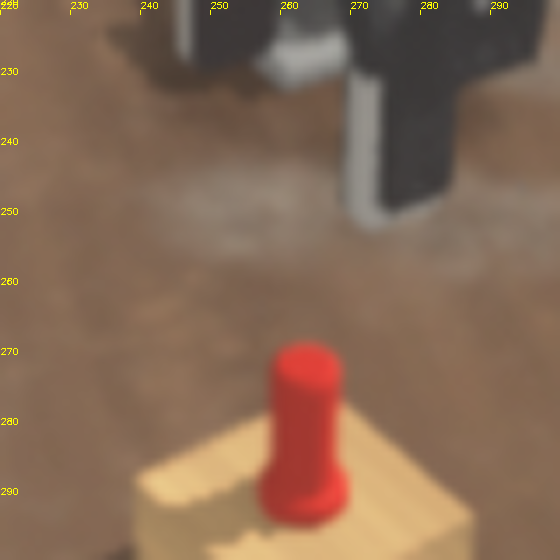

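Run:
```python
from h import *
import pickle
T,S=pickle.load(open("s2.pkl","rb"))
print('rim',onplane(T,257.7,182.7,.086),'plat',onplane(T,257.8,184.1,.030),'hole',onplane(T,286.2-.2,177-.5,.036))
for p in((.5355,.0192,.086),): print(proj(T,p))
```

```text
rim [0.53467939 0.0180359  0.086     ] plat [0.53554589 0.01957442 0.03      ] hole [ 0.55756926 -0.06138441  0.036     ]
(np.float64(257.2781915184277), np.float64(182.39817340695237))
```

The coupling sits about 2 mm off the platform's centre, which is within tolerance. Next I grip the pin.

>>> drive_tool(motion=[0,1.5,50,0,0,0,60,0,1.5,85,0,0,0,60,0,1.5,85,0,0,0,60,0,1.5,85,0,0,0,60,0,1.5,85,0,0,0,5,0,1.5,85,0,0,0,5,0,1.5,85,0,0,0,5,0,1.5,85,0,0,0,5], force=40)

```text
t: 11.38
tcp_pos: [0.4657, -0.3124, 0.046]
tool_rot: [0.99, 0.138, 0.001, -0.0]
force: [0.1, 0.6, 6.2]
finger_gap: 0.171
```

```bash
python3 - <<'E'
from station import manip
from h import *
S=manip.snapshot("side")
crop(S,220,230,80,80,7,"pics/i2.png")
E
python3 g.py .465,-.3125,.15
```

```text
t 11.43 tcp [ 0.4657 -0.3124  0.046 ] F [0.  0.6 6.2] gap 14.7
shift [  -0.5   -0.2 -104. ] rot [-0.04 -0.06  0.1 ]
```

View pics/i2.png

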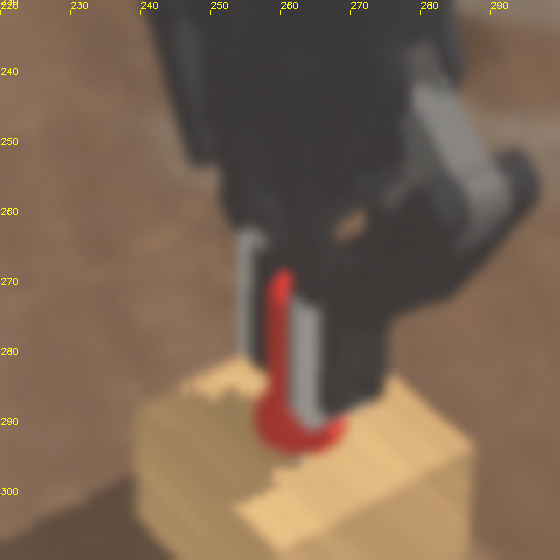

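>>> drive_tool(motion=[0,0,-50,0,0,0,5,0,0,-104,0,0,0,5,0,0,-104,0,0,0,5,0,0,-104,0,0,0,5], force=60)

```text
t: 11.92
tcp_pos: [0.4651, -0.3121, 0.1498]
tool_rot: [0.99, 0.138, 0.0, -0.001]
force: [-0.7, 0.4, -1.1]
finger_gap: 0.166
```

```bash
python3 - <<'E'
from station import manip
from h import *
import pickle
S=manip.snapshot("side");T=manip.snapshot("top");pickle.dump((T,S),open("s3.pkl","wb"))
crop(S,210,170,90,90,7,"pics/j2.png")
crop(T,330,170,90,70,8,"pics/j1.png")
E
python3 g.py .5566,-.0583,.125
```

```text
t 12.03 tcp [ 0.4646 -0.3116  0.1485] F [-0.  -0.  -1.4] gap 13.9
shift [ 157.9 -218.3   24.2] rot [-0.21  0.03  0.1 ]
```

View pics/j2.png

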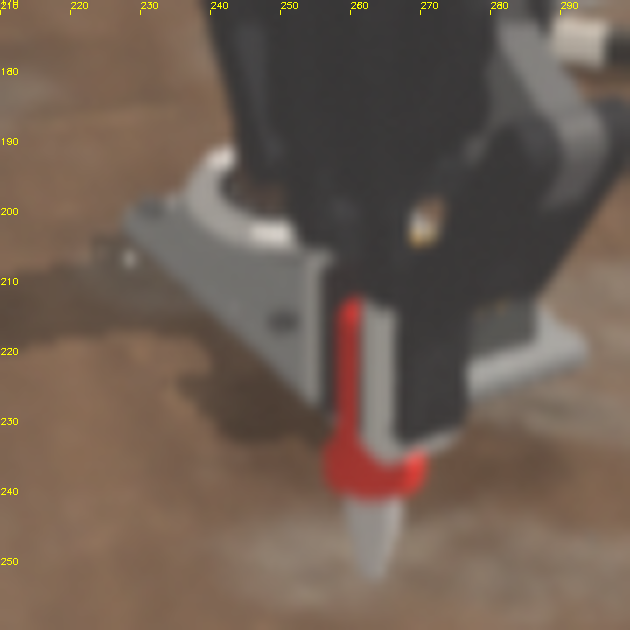

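View pics/j1.png

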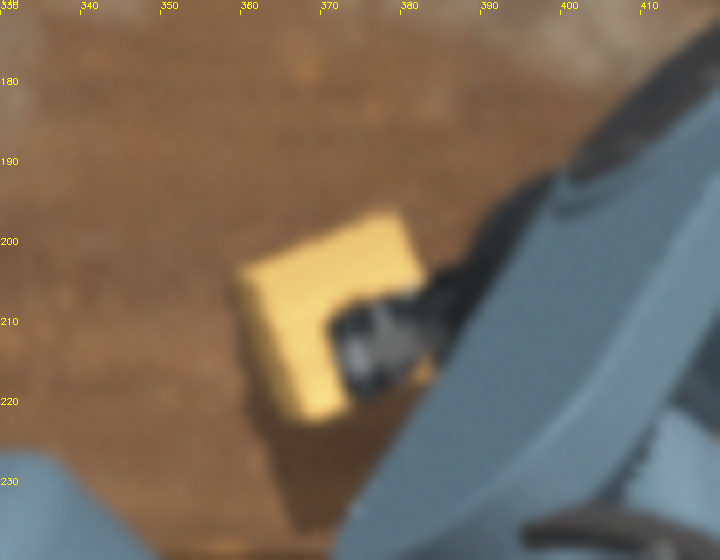

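Run:
```python
from h import *
import pickle
T,S=pickle.load(open("s3.pkl","rb"))
print(proj(S,(.4646,-.3116,.1105)),proj(S,(.4646,-.3116,.1365)),proj(S,(.4626,-.3121,.1105)))
# camera bias reference: pin head / collar in stand
print(proj(S,(.4657,-.312,.074)),'meas 263.6 271.6',proj(S,(.5355,.0194,.043)),'252.7 192.3', proj(S,(.5573,-.0605,.036)),'271.3,208.3')
```

```text
(np.float64(263.9333719171457), np.float64(251.97943237506257)) (np.float64(264.1814929354746), np.float64(237.88888022932184)) (np.float64(262.7694658807007), np.float64(252.36743779177343))
(np.float64(264.3383173506845), np.float64(270.7585040224329)) meas 263.6 271.6 (np.float64(253.6398475372522), np.float64(191.50811917984072)) 252.7 192.3 (np.float64(271.73045295473776), np.float64(208.40595402028399)) 271.3,208.3
```

>>> drive_tool(motion=[158,-218,20,0,0,0,5,158,-218,20,0,0,0,5,158,-218,20,0,0,0,5,158,-218,20,0,0,0,5,158,-218,20,0,0,0,5,158,-218,20,0,0,0,5,158,-218,40,0,0,0,5,158,-218,50,0,0,0,5])

```text
t: 13.02
tcp_pos: [0.5555, -0.0594, 0.0977]
tool_rot: [0.99, 0.138, -0.002, -0.002]
force: [1.2, -0.0, -0.0]
finger_gap: 0.167
```

>>> drive_tool(motion=[0,0,0,0,0,0,5,0,0,0,0,0,0,5])

```text
t: 13.28
tcp_pos: [0.5554, -0.0602, 0.0977]
tool_rot: [0.991, 0.137, -0.002, -0.002]
force: [-0.1, -0.4, -0.3]
finger_gap: 0.169
```

```bash
python3 - <<'E'
from station import manip
from h import *
import pickle
S=manip.snapshot("side");T=manip.snapshot("top");pickle.dump((T,S),open("s4.pkl","wb"))
crop(S,220,140,90,90,7,"pics/k2.png")
crop(T,230,140,90,70,8,"pics/k1.png")
E
python3 g.py .5566,-.0583,.085
```

```text
t 13.38 tcp [ 0.5558 -0.0599  0.0981] F [0.2 0.4 0.2] gap 14.2
shift [ 1.3 -1.3 13.1] rot [-0.26  0.14 -0.02]
```

View pics/k2.png

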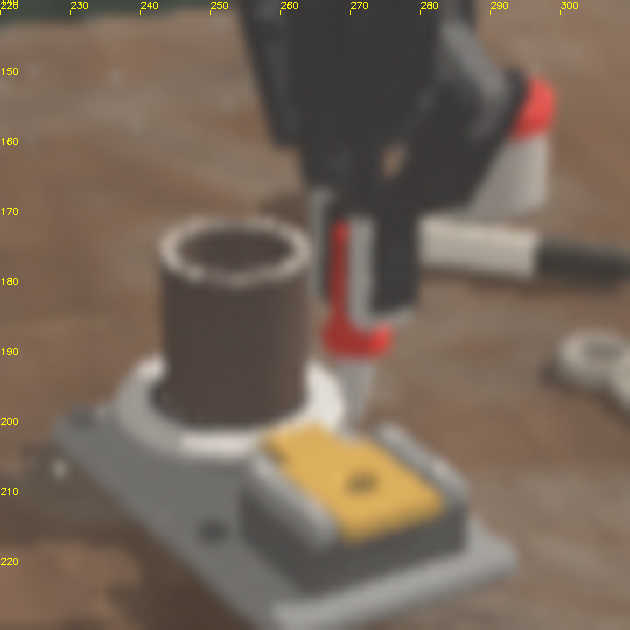

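View pics/k1.png

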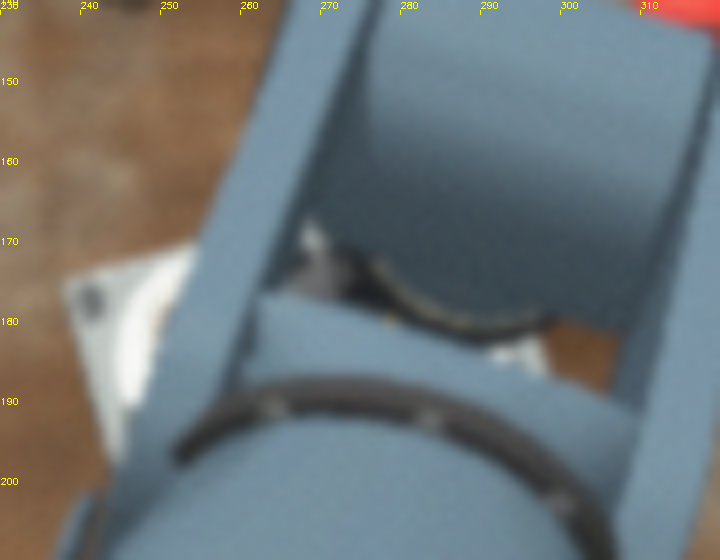

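Run:
```python
from h import *
import pickle
T,S=pickle.load(open("s4.pkl","rb"))
print(proj(S,(.5558,-.0599,.0601)),proj(S,(.5573,-.0607,.036)),proj(S,(.5566,-.0583,.036)))
```

```text
(np.float64(271.2717229630833), np.float64(199.08072866845313)) (np.float64(271.7565042674055), np.float64(208.44772112395904)) (np.float64(271.1530152206728), np.float64(207.98575763563142))
```

>>> drive_tool(motion=[1.5,-1.2,5,0,0,0,5,1.5,-1.2,10,0,0,0,5,1.5,-1.2,10,0,0,0,5,1.5,-1.2,18,0,0,0,5,1.5,-1.2,26,0,0,0,5,1.5,-1.2,26,0,0,0,5])

```text
t: 14.12
tcp_pos: [0.5561, -0.058, 0.0712]
tool_rot: [0.991, 0.137, -0.002, -0.003]
force: [0.8, -0.2, -0.4]
finger_gap: 0.161
```

```bash
python3 - <<'E'
from station import manip
from h import *
S=manip.snapshot("side")
crop(S,220,140,90,90,7,"pics/l2.png")
E
python3 g.py .557,-.0585,.048
```

```text
t 14.18 tcp [ 0.5564 -0.0581  0.0715] F [-0.4 -0.8 -1.3] gap 13.9
shift [ 0.5  0.6 23.5] rot [-0.3   0.2  -0.02]
```

View pics/l2.png

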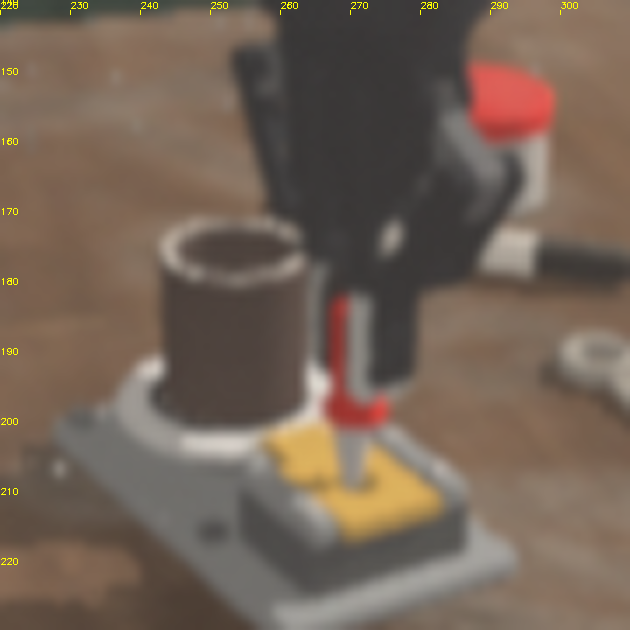

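Run:
```python
from station import manip
from h import *
import pickle
T,S0=pickle.load(open("s2.pkl","rb"))
T,S0=pickle.load(open("s4.pkl","rb"))
S=manip.snapshot("side")
crop(S0,255,190,35,30,16,"pics/m0.png");crop(S,255,190,35,30,16,"pics/m1.png")
cv2.imwrite("pics/m.png",np.hstack([cv2.resize(cv2.imread("pics/m0.png"),(390,334)),cv2.resize(cv2.imread("pics/m1.png"),(390,334))]))
```

```text
(no output)
```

View pics/m.png

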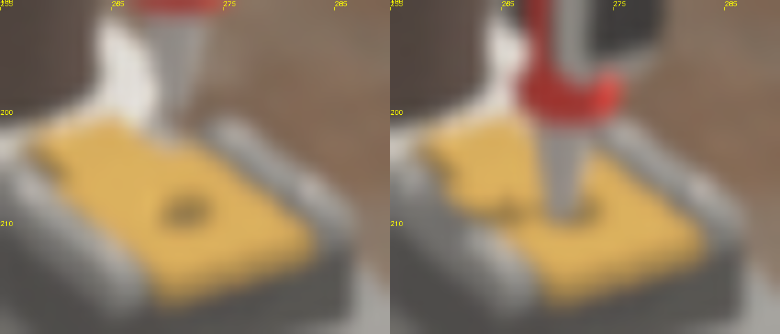

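>>> drive_tool(motion=[2,0.3,0,0,0,0,5,2,0.3,0,0,0,0,5,2,0.3,3,0,0,0,5,2,0.3,6,0,0,0,5,2,0.3,6,0,0,0,5])

```text
t: 14.85
tcp_pos: [0.5586, -0.0583, 0.0656]
tool_rot: [0.991, 0.137, -0.002, -0.002]
force: [-0.2, -1.5, -1.3]
finger_gap: 0.163
```

```bash
python3 - <<'E'
from station import manip
from h import *
S=manip.snapshot("side")
crop(S,255,190,35,30,16,"pics/n1.png")
E
python3 g.py .558,-.0585,.048
```

```text
t 14.9 tcp [ 0.5586 -0.0582  0.0657] F [ 0.2 -1.3 -0.1] gap 14.1
shift [-0.6  0.2 17.7] rot [-0.26  0.18 -0.01]
```

View pics/n1.png

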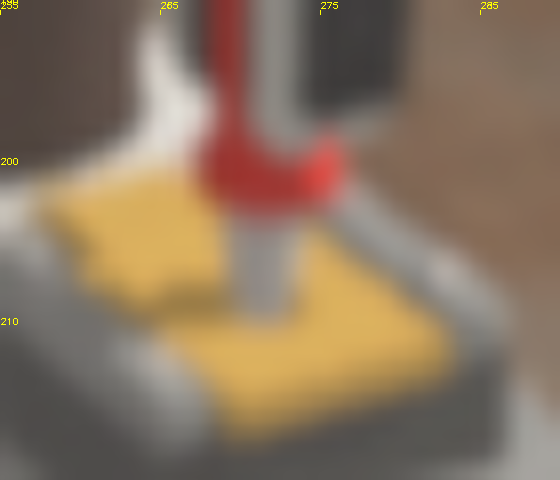

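The tip is inside the hole with no contact force. I'll continue down.

>>> drive_tool(motion=[0,0,3,0,0,0,5,0,0,6,0,0,0,5,0,0,9,0,0,0,5,0,0,12,0,0,0,5,0,0,12,0,0,0,5])

```text
t: 15.52
tcp_pos: [0.558, -0.0587, 0.0536]
tool_rot: [0.99, 0.138, -0.003, -0.002]
force: [-2.3, -4.3, 3.6]
finger_gap: 0.166
```

```bash
python3 - <<'E'
from station import manip
from h import *
S=manip.snapshot("side")
crop(S,255,190,35,30,16,"pics/o1.png")
E
python3 g.py .558,-.0585,.048
```

```text
t 15.57 tcp [ 0.558  -0.0587  0.0536] F [-2.3 -5.   3. ] gap 13.6
shift [ 0.1 -0.1  5.6] rot [-0.25  0.26  0.01]
```

View pics/o1.png

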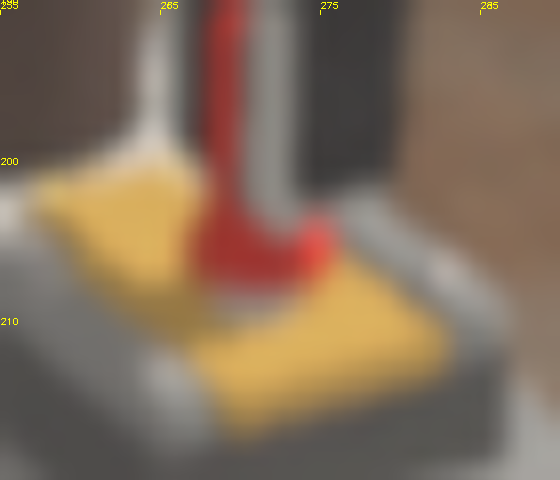

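>>> drive_tool(motion=[-0.6,0.6,1,0,0,0,5,-0.6,0.6,3,0,0,0,5,-0.6,0.6,5,0,0,0,5,-0.6,0.6,7,0,0,0,5,-0.6,0.6,7,0,0,0,5,-0.6,0.6,7,0,0,0,5])

```text
t: 16.32
tcp_pos: [0.5574, -0.0585, 0.0479]
tool_rot: [0.991, 0.137, -0.002, -0.002]
force: [-2.6, 0.3, 12.7]
finger_gap: 0.165
```

```bash
python3 - <<'E'
from station import manip
from h import *
S=manip.snapshot("side")
crop(S,255,190,35,30,16,"pics/p1.png")
E
python3 g.py .558,-.0585,.048
```

```text
t 16.38 tcp [ 0.5574 -0.0585  0.0479] F [-2.8  1.8 12.1] gap 13.8
shift [ 0.6  0.2 -0.1] rot [-0.31  0.24 -0.01]
```

View pics/p1.png

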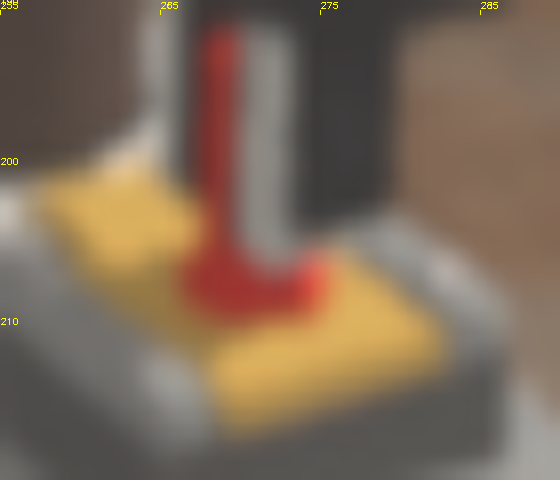

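>>> drive_tool(motion=[0,0,2,0,0,0,5,0,0,2,0,0,0,5,0,0,0,0,0,0,20,0,0,0,0,0,0,40,0,0,0,0,0,0,40,0,0,0,0,0,0,40])

```text
t: 17.12
tcp_pos: [0.5573, -0.0583, 0.0474]
tool_rot: [0.991, 0.137, -0.003, -0.003]
force: [0.1, 0.7, 0.8]
finger_gap: 0.47
```

>>> drive_tool(motion=[0,0,-25,0,0,0,40,0,0,-60,0,0,0,40,0,0,-120,0,0,0,40,-60,80,-150,0,0,0,40,-120,160,-150,0,0,0,40,-130,230,-150,0,0,0,40,-130,230,-150,0,0,0,40,-130,230,-150,0,0,0,40])

```text
t: 18.12
tcp_pos: [0.4952, -0.3197, 0.1967]
tool_rot: [0.991, 0.135, -0.002, -0.002]
force: [-0.3, -0.3, 0.1]
finger_gap: 0.471
```

```bash
python3 - <<'E'
from station import manip
from h import *
import pickle
S=manip.snapshot("side");T=manip.snapshot("top");pickle.dump((T,S),open("s5.pkl","wb"))
crop(S,220,150,80,85,7,"pics/q2.png")
crop(T,230,150,80,70,8,"pics/q1.png")
E
python3 g.py .558,-.0585,.048
```

```text
t 18.23 tcp [ 0.4953 -0.3175  0.1963] F [-0.1  0.  -0.2] gap 40.4
shift [ 130.7 -231.7  149.1] rot [-0.34  0.25 -0.2 ]
```

View pics/q2.png

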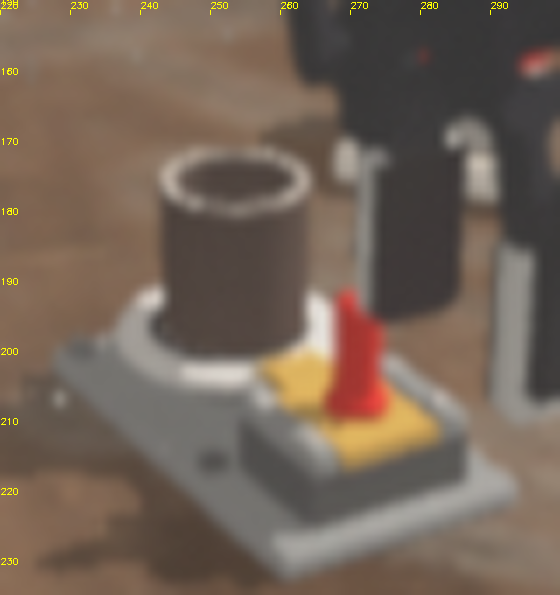

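View pics/q1.png

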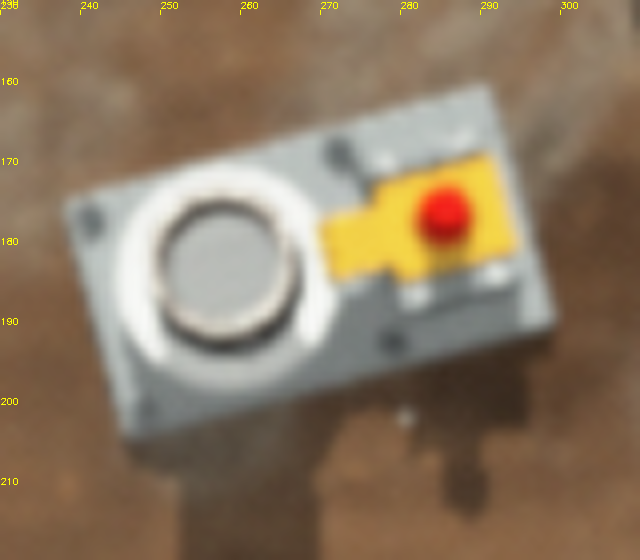

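>>> drive_tool(motion=[-120,150,-40,0,0,0,40,-120,150,-40,0,0,0,40,-120,150,-40,0,0,0,40,-120,150,-40,0,0,0,40,-120,150,-40,0,0,0,40,-120,150,-40,0,0,0,40])

```text
t: 18.98
tcp_pos: [0.4212, -0.4914, 0.2352]
tool_rot: [0.991, 0.137, -0.003, -0.004]
force: [0.0, 0.5, 0.3]
finger_gap: 0.471
```

```bash
python3 - <<'E'
from station import manip
from h import *
import pickle
S=manip.snapshot("side");T=manip.snapshot("top");pickle.dump((T,S),open("s6.pkl","wb"))
crop(S,220,150,80,85,7,"pics/r2.png")
for z,r in((.076,.008),(.041,.011),(.036,.011)):
    p=np.array([proj(S,[.557+r*np.cos(a),-.058+r*np.sin(a),z]) for a in np.linspace(0,6.28,60)]);print(z,((p.min(0)-[219.6,149.6])*7).round(),((p.max(0)-[219.6,149.6])*7).round())
E
python3 g.py .558,-.0585,.048
```

```text
0.076 [340. 288.] [390. 311.]
0.041 [328. 379.] [396. 411.]
0.036 [328. 392.] [395. 425.]
t 19.07 tcp [ 0.4213 -0.492   0.2355] F [0.7 0.4 0.4] gap 39.8
shift [ 250.2 -378.6  189.4] rot [-0.45  0.26 -0.05]
```

View pics/r2.png

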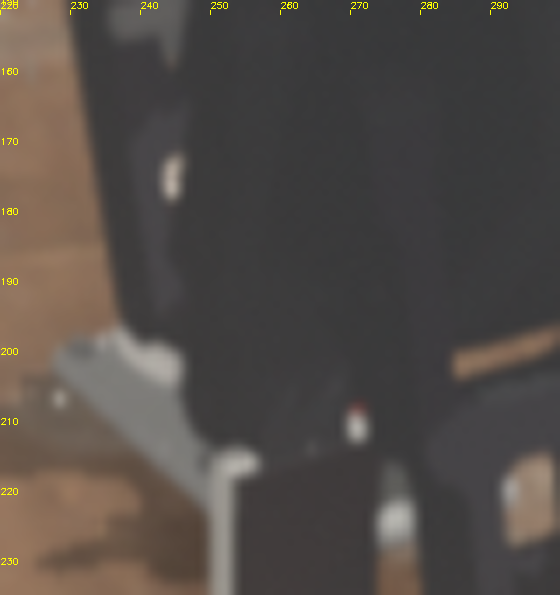

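>>> drive_tool(motion=[-268,38,0,0,0,0,40,-268,38,0,0,0,0,40,-268,38,0,0,0,0,40,-268,38,0,0,0,0,40,-268,38,0,0,0,0,40,-268,38,0,0,0,0,40])

```text
t: 19.82
tcp_pos: [0.1736, -0.601, 0.2362]
tool_rot: [0.991, 0.136, -0.002, -0.004]
force: [0.4, 1.2, -1.0]
finger_gap: 0.468
```

```bash
python3 - <<'E'
from station import manip
from h import *
S=manip.snapshot("side")
crop(S,220,150,80,85,7,"pics/u2.png")
E
python3 g.py .558,-.0585,.048
```

```text
t 19.88 tcp [ 0.1747 -0.6005  0.2362] F [1.3 0.4 0.2] gap 39.9
shift [ 516.7 -415.7  190.2] rot [-0.5   0.19 -0.03]
```

View pics/u2.png

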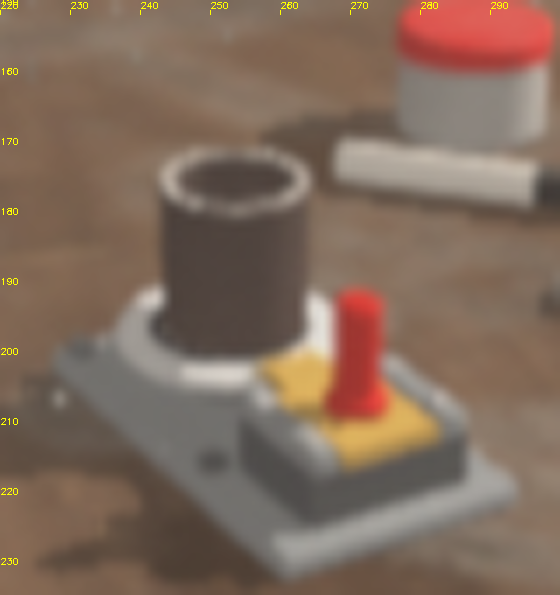

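```bash
python3 -c "
from station import manip
print(manip.sign_off())"
```

```text
the job is handed in; nothing more can be done
None
```

The coupling is latched down in the nest, the pin is pushed home, and I handed the job in at about 20 s of the 64 s allowed. I don't know the verdict, since the hand-in reports none.

- **Coupling:** I stood it on the platform and pushed down to the bottom stop (TCP height 47.5 mm). I held it there about 2 s until the camera showed the latch had slid over the rim, then let go. Afterwards the top view put the coupling about 2 mm off the platform's centre, against the 6 mm allowed. It stood upright and the platform stayed down.
- **Pin:** I took it from the stand and pushed it through the latch. It stopped at the expected fully-home height with about 12 N on it. In the last pictures it stands upright with its collar on the latch.
- **Latch:** comparing the top views before and after pinning, it moved about 2–3 mm towards the platform. That fits it having been pulled into line, but the pixels cannot resolve the 1.8 mm limit directly.
- **Arm:** it is parked clear of everything with the gripper open, and the force readings are close to zero.

**Disagreements:** the side camera read 2–4 mm off the top camera in several places. I worked from differences within one view, and shifted the pin about 2 mm once its tip was at the hole.

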